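# Open the full lye can for pouring

## Robot

A 7-joint arm with a two-finger parallel gripper is mounted at the origin on the work surface. World frame = base frame: x ahead of the robot, y to its left, z up, the work surface at z = 0. Lengths are in m, angles in rad, forces in N, time in s.
With the tool pointing down it reaches from about 0.35 to 0.9 m from the base axis. Payload 19.9 kg.
Tool frame: the origin (TCP) lies on the centre line of the jaws, within the pads' length; the fingertips stand 25 mm ahead of it and the grasp point (between the pads) lies 6 mm ahead of it; x points along the fingers, y is the direction in which the jaws open and shut, and the axes are right-handed (so a half turn about x gives the same grasp; the last joint's range is limited). The gripper opens to 85 mm and grips with 20 to 120 N. Pads are 22 mm wide; open, the fingers measure 114 mm over their backs; the gripper's body (76 mm by 85 mm) begins 54 mm behind the grasp point. The pads swing forward as they close: fully open they stand 13 mm farther back than shut.
Start: joints at [-1.218, 0.417, -0.01, 1.614, 0.005, 1.111, -0.053], TCP at [0.24, 0.577, 0.256] pointing down, gripper open.
Joint ranges: [-2.81, 2.81], [-0.39, 2.02], [-1.27, 1.25], [0.06, 2.57], [-1.19, 4.33], [0.19, 2], [-2.82, 2.82]. Speed limits (rad/s): [1.89, 1.89, 2.39, 2.39, 3.01, 3.01, 3.01].

## Interface

Orientations are given as a 3x3 rotation matrix whose columns are the frame's x, y, z axes.
In Python, from station import manip, vision gives the robot as it stands.
- The arm moves only by the tool step_arm, never from a script. Its argument "rows" is a list of rows, each an object of numbers: "gripper": the finger opening in m, from 0 to 0.0854; "x", "y", "z": the shift along the world's x, y, z in m; "rx", "ry", "rz": the turn, a rotation vector about the world's x, y, z in degrees. In form: [{"gripper": .., "x": .., "y": .., "z": .., "rx": .., "ry": .., "rz": ..}, ...]. A call has 1 to 10 rows; each row shifts and turns the commanded pose from where the row before left it; what a row does not reach is not made up. A row lasts 1/12 s, in which the tool goes at most 41.7 mm and 7.16 degrees, less where a joint would pass 70% of its speed; a pose out of reach is approached as far as the arm can. A call with a gripper value outside its range is refused whole. The fingers move at their own pace and stop on an object; "squeeze" is the grip in N (left out, the last holds). Time passes only in rows, so rows that do not move let the fingers close. It gives the time, the measured TCP pose, the force and the opening at its end, in the units of the state.
- manip.sense(): the state, without advancing time (a new reading comes with each control period).
- vision.camera(name): name is "side" or "top"; returns (picture, depth): 400x640x3 uint8, red, green, blue; 400x640 float32, m along the optical axis (not along the pixel's ray), 0 where there is no reading.
- vision.camera_params(name): a dict with "intrinsics" (3x3 intrinsics, pixels), "cam_to_world" (4x4, takes a point from camera to world coordinates). Camera axes: x right, y down, z forward; pixel columns grow to the right and rows downward; lengths in m; the calibration is good to about 2 mm. A picture is of the moment at which its call begins. camera_params takes no time and is no camera call.
- manip.job_done(): hands the job in, once; it reports no verdict.
The state is a dict: "clock": time; "joint_positions": joint angles; "dq": joint speeds; "effort": joint torques, N m; "position": TCP position; "eef_rot": TCP orientation; "ft_force": force on the tool from outside, world axes, zero at the start; "moment": the same for the moment, N m; "gripper_width": finger opening in m.
Only numpy, scipy, OpenCV 4.12 (cv2) and the standard library are available. Lean on these libraries where they do the work, as an engineer would, in place of code of your own. Each camera call takes 0.05 s, during which the arm holds its last target.

## Task

Open the five-litre can for pouring: unscrew its red cap all the way, lift it off the neck and set it down gently, flat and right way up, in the blue tray. Leave the can standing where it is and leave the other things on the bench alone.

Things in the scene. Friction and masses are not known exactly. Their poses are not given: they have to be found in the camera images.
- can: Full white plastic can, 4 to 5 kg, standing loose, held by its weight only: a hard pull or push shifts it. Body 190 x 130 mm, 155 mm high, with a carrying handle. Origin: centre of its underside on the bench; x along the long side, z up. The screw neck's axis is at x = -50 mm, y = 0, on a shoulder 84 x 112 mm whose top is 195 mm above the bench.
- can_handle (a point): Middle of the can's handle bar, on top of it, 204 mm above the bench. The bar is 24 mm thick and runs along the can's x from x = -28 mm to x = +90 mm.
- neck (a point): Centre of the neck's top rim, 240 mm above the bench; z along the neck's axis. Neck 42 mm in diameter, 47 mm over the thread. Right-handed thread: seen from above the cap comes off counter-clockwise, rising 6.5 mm a turn. It lets go after 1.5 to 1.75 turns, the exact amount is not known; the cap has roughly 1 mm of play in it.
- cap: Red ribbed screw cap, flat closed top, 58 mm in diameter (59 mm at most), 32 mm high, hollow below, 45 g, screwed on the neck. Origin: centre of its lower edge (212 mm above the bench while screwed down); z up through its top. It must rise 28 mm in all to clear the rim.
- tray: Empty shallow blue plastic tray, 220 x 170 mm outside, walls 18 mm high and 3 mm thick, floor 3 mm thick. Origin: centre of its underside; x along the long side.
- pitcher: Stainless pitcher with a side handle, 90 mm in diameter and 120 mm high; bystander. Origin: centre of its underside.
- mould: Wooden soap mould with a purple liner, 260 x 110 mm and 96 mm high; bystander. Origin: centre of its underside; x along the long side.
- scale: Grey digital scale with a steel platform, 230 x 170 mm and 46 mm high, fixed; bystander. Origin: centre of its underside.
Not all that is in view belongs to the job. Several things have the shape of the cap; the one meant has the colours described above.

How it is judged:
By the outcome, as a careful person would: the job done as asked, in the order asked, and still so for the second after the job is handed in, with the robot touching nothing.
It also fails if it takes over 72 s, if anything falls off the work surface, if the arm or the gripper's body presses on something with over 40 N, if the wrist force passes 120 N, or if a joint passes its speed limit or range.

## Working session

There is one attempt and no reset: what is moved stays moved. The work goes in short steps, Python scripts to look and compute and a tool call to move; the robot and the scene stay as the last step left them, time stands still between calls to the robot, and variables do not carry over. Pictures are saved under pics/ and viewed, and the job is handed in when it is done.

Besides the shell and the picture viewer there is one more tool, called after "Emit:" by a JSON object that holds its "method" and its "body". step_arm: Moves the arm, as the interface text tells. Its arguments: {"type":"object","properties":{"rows":{"type":"array","items":{"type":"object","properties":{"gripper":{"type":"number"},"x":{"type":"number"},"y":{"type":"number"},"z":{"type":"number"},"rx":{"type":"number"},"ry":{"type":"number"},"rz":{"type":"number"}}}},"squeeze":{"type":"number"}},"required":["rows"]}

```bash
mkdir -p pics; ls
cat > h.py <<'E'
import numpy as np, cv2
from station import manip, vision
def grab(tag):
    out={}
    for n in ("top","side"):
        im,d=vision.camera(n); p=vision.camera_params(n)
        np.savez(f"{tag}_{n}.npz",im=im,d=d,K=p["intrinsics"],T=p["cam_to_world"])
        cv2.imwrite(f"pics/{tag}_{n}.png",im[:,:,::-1]); out[n]=(im,d,p["intrinsics"],p["cam_to_world"])
    return out
def load(tag,n):
    z=np.load(f"{tag}_{n}.npz"); return z["im"],z["d"],z["K"],z["T"]
def pts(d,K,T):
    v,u=np.indices(d.shape); P=np.stack([(u-K[0,2])/K[0,0]*d,(v-K[1,2])/K[1,1]*d,d],-1)
    return P@T[:3,:3].T+T[:3,3]
def onplane(u,v,z,K,T):
    r=T[:3,:3]@np.array([(u-K[0,2])/K[0,0],(v-K[1,2])/K[1,1],1.]); c=T[:3,3]
    return c+r*(z-c[2])/r[2]
E
python3 - <<'E'
from h import *
np.set_printoptions(precision=4,suppress=True)
o=grab("a")
for n in o: print(n,o[n][2],o[n][3])
s=manip.sense()
for k in s: print(k,np.array(s[k]))
E
```

```text
pics
top [[442.3779   0.     319.6868]
 [  0.     442.3779 202.2813]
 [  0.       0.       1.    ]] [[-0.0247 -0.9946  0.1009  0.428 ]
 [-0.9997  0.0248 -0.0003  0.0007]
 [-0.0022 -0.1009 -0.9949  1.3849]
 [ 0.      0.      0.      1.    ]]
side [[417.5044   0.     321.5629]
 [  0.     417.5044 203.6712]
 [  0.       0.       1.    ]] [[ 0.9863 -0.1181  0.1154  0.42  ]
 [-0.1642 -0.6326  0.7569 -0.871 ]
 [-0.0164 -0.7655 -0.6433  0.8985]
 [ 0.      0.      0.      1.    ]]
clock 0.1
joint_positions [-1.2175  0.4179 -0.0103  1.6141  0.0047  1.1107 -0.053 ]
dq [-0.0002  0.0002 -0.0006 -0.0013  0.0009 -0.0018 -0.0009]
effort [  0.0016 -86.5818   0.6808 -43.5644   0.0192   0.0049  -0.0001]
position [0.2403 0.5767 0.2557]
eef_rot [[-0.0003  0.3846  0.9231]
 [-0.001   0.9231 -0.3846]
 [-1.     -0.0011  0.0001]]
ft_force [-0.6731 -0.0357  0.8938]
moment [-0.0529  0.0407 -0.0316]
gripper_width 0.08514614596266509
```

View pics/a_top.png

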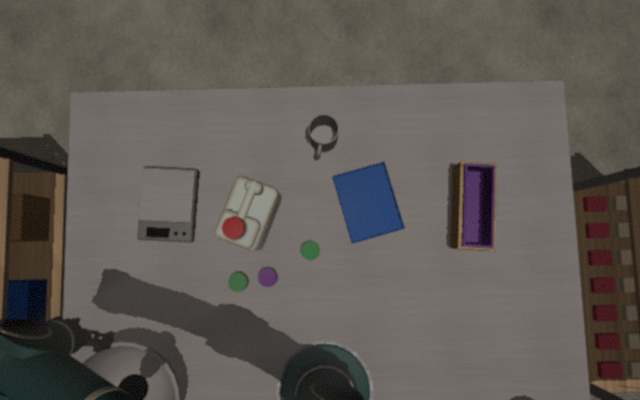

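View pics/a_side.png

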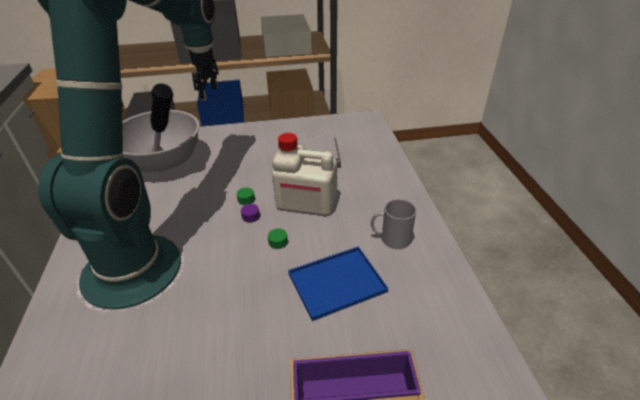

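The top view shows the red cap on the can at about (233,228) and the tray at about (368,202). In the side view the cap is at (288,142) and the tray at (337,282). The green and purple caps are decoys. Next I measure the positions.

Run:
```python
from h import *
np.set_printoptions(precision=4,suppress=True)
R={}
for n in("top","side"):
    im,d,K,T=load("a",n); P=pts(d,K,T)
    hsv=cv2.cvtColor(im,cv2.COLOR_RGB2HSV)
    red=(((hsv[...,0]<8)|(hsv[...,0]>172))&(hsv[...,1]>150)&(hsv[...,2]>90)).astype(np.uint8)
    blue=((abs(hsv[...,0].astype(int)-110)<12)&(hsv[...,1]>130)&(hsv[...,2]>60)).astype(np.uint8)
    for nm,m in(("red",red),("blue",blue)):
        c,l,st,ce=cv2.connectedComponentsWithStats(m)
        for i in range(1,c):
            if st[i,4]>60:
                q=P[(l==i)&(d>0)]
                print(n,nm,st[i],ce[i],np.median(q,0),q.min(0),q.max(0))
                if n=="top" and nm=="red" and 200<ce[i][0]<260:
                    top=q[q[:,2]>np.percentile(q[:,2],50)-.006]; print("captop",top.mean(0), np.percentile(top,[3,97],axis=0), len(top))
                    (u,v),r=cv2.minEnclosingCircle(np.argwhere(l==i)[:,::-1].astype(np.float32)); print("circ",u,v,r)
                    for z in(.235,.244): print(onplane(u,v,z,K,T))
                if n=="side" and nm=="red" and 270<ce[i][0]<310:
                    t=q[q[:,2]>q[:,2].max()-.006]; print("captop side",t.mean(0),t.min(0),t.max(0))
                if nm=="blue" and 300<ce[i][0]<420:
                    cnt=max(cv2.findContours((l==i).astype(np.uint8),0,2)[0],key=cv2.contourArea)
                    r=cv2.minAreaRect(cnt);print(r)
                    b=cv2.boxPoints(r)
                    print(np.array([onplane(u,v,.018,K,T) for u,v in cv2.approxPolyDP(cnt,8,True)[:,0]]), np.median(q[:,2]))
# can body from top depth
im,d,K,T=load("a","top");P=pts(d,K,T)
m=(P[...,2]>.05)&(np.indices(d.shape)[1]>205)&(np.indices(d.shape)[1]<290)&(np.indices(d.shape)[0]>160)&(np.indices(d.shape)[0]<260)
q=P[m]; 
for lo,hi in((.14,.165),(.165,.19),(.19,.212),(.212,.26)):
    s=q[(q[:,2]>lo)&(q[:,2]<hi)]; print(lo,len(s),s.mean(0),cv2.minAreaRect(s[:,:2].astype(np.float32)))
# scene heights elsewhere
for u,v in((167,200),(165,232),(322,133),(475,205),(368,202),(100,350),(309,250)): print(u,v,P[v,u])
```

```text
top red [223 217  21  21 325] [232.9108 227.0185] [0.4853 0.2257 0.2432] [0.4593 0.1989 0.2369] [0.5113 0.2517 0.2483]
captop [0.4852 0.2258 0.2433] [[0.4622 0.2025 0.2391]
 [0.5071 0.2486 0.247 ]] 323
circ 233.0 227.0 10.295730590820312
[0.4857 0.2272 0.235 ]
[0.4852 0.2254 0.244 ]
top blue [ 334  163   69   79 3565] [367.9428 202.0774] [ 0.5647 -0.1513  0.002 ] [ 0.4443 -0.2549 -0.0074] [ 0.6886 -0.0468  0.0183]
((368.0527648925781, 201.90402221679688), (68.43241119384766, 52.63317108154297), 73.81079864501953)
[[ 0.6853 -0.2011  0.018 ]
 [ 0.6448 -0.0464  0.018 ]
 [ 0.4444 -0.0962  0.018 ]
 [ 0.4836 -0.2518  0.018 ]] 0.0020103571253657915
side red [279 133  18  18 213] [286.7981 140.2676] [0.4829 0.2132 0.2432] [0.4605 0.1957 0.2135] [0.5128 0.2534 0.2476]
captop side [0.4859 0.2227 0.244 ] [0.4605 0.1957 0.2417] [0.5128 0.2534 0.2476]
side blue [ 198   81   45   44 1379] [221.2263 105.5105] [ 0.2127  1.2151 -0.1185] [ 0.0904  1.1931 -0.2188] [ 0.3128  1.4754 -0.0836]
side blue [ 289  248   98   72 4126] [336.3955 282.4074] [ 0.5644 -0.1541  0.0037] [ 0.4419 -0.2606 -0.0022] [ 0.6
[... 330 characters left out ...]
0.12837925553321838, 0.1855916678905487), 67.5282974243164)
0.165 320 [0.4893 0.2128 0.1842] ((0.5287461280822754, 0.209678053855896), (0.1128755658864975, 0.18103638291358948), 67.9037857055664)
0.19 908 [0.5211 0.2072 0.1968] ((0.5302786827087402, 0.20979346334934235), (0.10338830202817917, 0.178460955619812), 69.30423736572266)
0.212 434 [0.4833 0.2254 0.2415] ((0.48397764563560486, 0.2273547351360321), (0.056630365550518036, 0.05704739689826965), 27.682167053222656)
167 200 [0.5819 0.4637 0.05  ]
165 232 [0.4856 0.474  0.0351]
322 133 [ 0.7896 -0.0125  0.0048]
475 205 [ 0.5464 -0.482   0.0153]
368 202 [ 0.5656 -0.1518 -0.0008]
100 350 [0.2038 0.5172 0.3329]
309 250 [0.4202 0.0364 0.0324]
```

Emit:
{"method": "step_arm", "body": {"rows": [{"z": 0.04,"gripper": 0.085},{"z": 0.02,"x": 0.02,"y": -0.03},{"x": 0.024,"y": -0.033},{"x": 0.024,"y": -0.034},{"x": 0.024,"y": -0.034},{"x": 0.024,"y": -0.034},{"x": 0.024,"y": -0.034},{"x": 0.024,"y": -0.034},{"x": 0.024,"y": -0.034},{"x": 0.024,"y": -0.034}], "squeeze": 25}}

```text
invalid input at $.rows[0]: expected keys gripper, x, y, z, rx, ry, rz
```

```bash
cat > s.py <<'E'
from station import manip; import numpy as np
np.set_printoptions(precision=4,suppress=True)
s=manip.sense(); R=np.array(s["eef_rot"])
print(s["clock"],"q",np.array(s["joint_positions"]),"p",np.array(s["position"]),"F",np.array(s["ft_force"]),"M",np.array(s["moment"]),"w",round(s["gripper_width"],4),"yaw",np.degrees(np.arctan2(R[1,1],R[0,1])),"xax",R[:,0])
E
python3 s.py
```

```text
0.1 q [-1.2175  0.4179 -0.0103  1.6141  0.0047  1.1107 -0.053 ] p [0.2403 0.5767 0.2557] F [-0.6731 -0.0357  0.8938] M [-0.0529  0.0407 -0.0316] w 0.0851 yaw 67.38071904694809 xax [-0.0003 -0.001  -1.    ]
```

Emit:
{"method": "step_arm", "body": {"rows": [{"gripper": 0.085,"x": 0,"y": 0,"z": 0.04,"rx": 0,"ry": 0,"rz": 0},{"gripper": 0.085,"x": 0.02,"y": -0.03,"z": 0.02,"rx": 0,"ry": 0,"rz": 0},{"gripper": 0.085,"x": 0.024,"y": -0.033,"z": 0,"rx": 0,"ry": 0,"rz": 0},{"gripper": 0.085,"x": 0.024,"y": -0.034,"z": 0,"rx": 0,"ry": 0,"rz": 0},{"gripper": 0.085,"x": 0.024,"y": -0.034,"z": 0,"rx": 0,"ry": 0,"rz": 0},{"gripper": 0.085,"x": 0.024,"y": -0.034,"z": 0,"rx": 0,"ry": 0,"rz": 0},{"gripper": 0.085,"x": 0.024,"y": -0.034,"z": 0,"rx": 0,"ry": 0,"rz": 0},{"gripper": 0.085,"x": 0.024,"y": -0.034,"z": 0,"rx": 0,"ry": 0,"rz": 0},{"gripper": 0.085,"x": 0.024,"y": -0.034,"z": 0,"rx": 0,"ry": 0,"rz": 0},{"gripper": 0.085,"x": 0.024,"y": -0.034,"z": 0,"rx": 0,"ry": 0,"rz": 0}], "squeeze": 25}}

```text
clock: 0.93
position: [0.453, 0.274, 0.3163]
eef_rot: [[-0.0, 0.384, 0.923], [-0.0, 0.923, -0.384], [-1.0, -0.0, -0.0]]
ft_force: [1.8, 0.3, -0.1]
gripper_width: 0.085
```

```bash
python3 s.py
```

```text
0.9333 q [-0.7667  0.1915  0.1895  1.7835 -0.039   1.1703  0.6109] p [0.453  0.274  0.3163] F [ 1.825   0.2865 -0.12  ] M [-0.0069 -0.035  -0.0106] w 0.085 yaw 67.38872186991355 xax [-0.0001 -0.     -1.    ]
```

Emit:
{"method": "step_arm", "body": {"rows": [{"gripper": 0.085,"x": 0.008,"y": -0.012,"z": 0,"rx": 0,"ry": 0,"rz": -7},{"gripper": 0.085,"x": 0.008,"y": -0.012,"z": 0,"rx": 0,"ry": 0,"rz": -7},{"gripper": 0.085,"x": 0.008,"y": -0.012,"z": 0,"rx": 0,"ry": 0,"rz": -7},{"gripper": 0.085,"x": 0.008,"y": -0.012,"z": 0,"rx": 0,"ry": 0,"rz": -7},{"gripper": 0.085,"x": 0,"y": 0,"z": 0,"rx": 0,"ry": 0,"rz": -7},{"gripper": 0.085,"x": 0,"y": 0,"z": 0,"rx": 0,"ry": 0,"rz": -7},{"gripper": 0.085,"x": 0,"y": 0,"z": 0,"rx": 0,"ry": 0,"rz": -7},{"gripper": 0.085,"x": 0,"y": 0,"z": 0,"rx": 0,"ry": 0,"rz": -7},{"gripper": 0.085,"x": 0,"y": 0,"z": 0,"rx": 0,"ry": 0,"rz": -7},{"gripper": 0.085,"x": 0,"y": 0,"z": 0,"rx": 0,"ry": 0,"rz": -7}]}}

```text
clock: 1.77
position: [0.4842, 0.2278, 0.316]
eef_rot: [[-0.001, 0.999, -0.052], [-0.0, -0.052, -0.999], [-1.0, -0.001, 0.0]]
ft_force: [-0.6, 0.3, 0.9]
gripper_width: 0.0848
```

```bash
python3 s.py
```

```text
1.7667 q [-0.814   0.2091  0.3692  1.7752 -0.0813  1.1729 -0.4723] p [0.4842 0.2278 0.316 ] F [-0.6374  0.2612  0.9462] M [ 0.0115  0.0142 -0.0355] w 0.0848 yaw -2.9636972247399647 xax [-0.0006 -0.0003 -1.    ]
```

Emit:
{"method": "step_arm", "body": {"rows": [{"gripper": 0.085,"x": 0,"y": 0,"z": 0,"rx": 0,"ry": 0,"rz": -7},{"gripper": 0.085,"x": 0,"y": 0,"z": 0,"rx": 0,"ry": 0,"rz": -7},{"gripper": 0.085,"x": 0,"y": 0,"z": 0,"rx": 0,"ry": 0,"rz": -7},{"gripper": 0.085,"x": 0,"y": 0,"z": 0,"rx": 0,"ry": 0,"rz": -7},{"gripper": 0.085,"x": 0,"y": 0,"z": 0,"rx": 0,"ry": 0,"rz": -7},{"gripper": 0.085,"x": 0,"y": 0,"z": 0,"rx": 0,"ry": 0,"rz": -7},{"gripper": 0.085,"x": 0,"y": 0,"z": 0,"rx": 0,"ry": 0,"rz": -7},{"gripper": 0.085,"x": 0,"y": 0,"z": 0,"rx": 0,"ry": 0,"rz": -7},{"gripper": 0.085,"x": 0,"y": 0,"z": 0,"rx": 0,"ry": 0,"rz": -7},{"gripper": 0.085,"x": 0,"y": 0,"z": 0,"rx": 0,"ry": 0,"rz": -7}]}}

```text
clock: 2.6
position: [0.4842, 0.2278, 0.316]
eef_rot: [[-0.0, 0.293, -0.956], [-0.0, -0.956, -0.293], [-1.0, 0.0, 0.0]]
ft_force: [-0.8, 0.9, -0.4]
gripper_width: 0.0851
```

```bash
python3 s.py
```

```text
2.6 q [-0.9446  0.2201  0.525   1.7791 -0.1189  1.1743 -1.6576] p [0.4842 0.2278 0.316 ] F [-0.7726  0.8844 -0.3674] M [-0.0342 -0.0173  0.0183] w 0.0851 yaw -72.97077728302637 xax [-0.0005 -0.0002 -1.    ]
```

Emit:
{"method": "step_arm", "body": {"rows": [{"gripper": 0.085,"x": 0.001,"y": -0.002,"z": 0,"rx": 0,"ry": 0,"rz": -7},{"gripper": 0.085,"x": 0,"y": 0,"z": 0,"rx": 0,"ry": 0,"rz": -7},{"gripper": 0.085,"x": 0,"y": 0,"z": -0.012,"rx": 0,"ry": 0,"rz": -7},{"gripper": 0.085,"x": 0,"y": 0,"z": -0.012,"rx": 0,"ry": 0,"rz": -7},{"gripper": 0.085,"x": 0,"y": 0,"z": -0.012,"rx": 0,"ry": 0,"rz": -7},{"gripper": 0.085,"x": 0,"y": 0,"z": -0.012,"rx": 0,"ry": 0,"rz": -7},{"gripper": 0.085,"x": 0,"y": 0,"z": -0.008,"rx": 0,"ry": 0,"rz": 0}]}}

```text
clock: 3.18
position: [0.4849, 0.2258, 0.259]
eef_rot: [[-0.001, -0.422, -0.906], [-0.001, -0.906, 0.422], [-1.0, 0.001, 0.001]]
ft_force: [-0.3, 0.1, -0.3]
gripper_width: 0.085
```

```bash
python3 s.py
python3 - <<'E'
from h import *
o=grab("b")
t=o["top"][0][160:270,170:310]; s=o["side"][0][80:220,230:370]
cv2.imwrite("pics/b_z.png",np.hstack([cv2.resize(t,(420,400),interpolation=2),cv2.resize(s,(380,400),interpolation=2)])[:,:,::-1])
E
```

```text
3.1833 q [-1.0101  0.2927  0.622   1.8513 -0.1936  1.0595 -2.3195] p [0.4849 0.2258 0.259 ] F [-0.3034  0.0866 -0.3036] M [ 0.0599 -0.0158 -0.0104] w 0.085 yaw -114.9832185904298 xax [-0.001  -0.0008 -1.    ]
```

View pics/b_z.png

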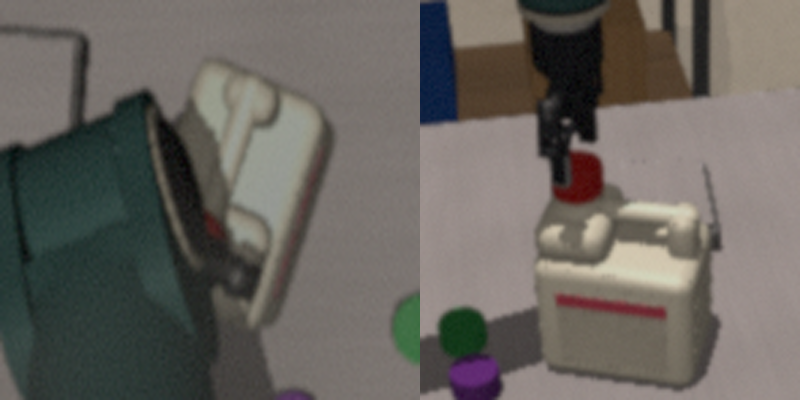

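The jaws straddle the cap without contact: in the side view the near finger overlaps the cap's left part. I lower the rest of the way and close lightly.

Emit:
{"method": "step_arm", "body": {"rows": [{"gripper": 0.085,"x": 0,"y": 0,"z": -0.012,"rx": 0,"ry": 0,"rz": 0},{"gripper": 0.085,"x": 0,"y": 0,"z": -0.009,"rx": 0,"ry": 0,"rz": 0},{"gripper": 0.065,"x": 0,"y": 0,"z": 0,"rx": 0,"ry": 0,"rz": 0},{"gripper": 0.05,"x": 0,"y": 0,"z": 0,"rx": 0,"ry": 0,"rz": 0},{"gripper": 0.05,"x": 0,"y": 0,"z": 0,"rx": 0,"ry": 0,"rz": 0},{"gripper": 0.05,"x": 0,"y": 0,"z": 0,"rx": 0,"ry": 0,"rz": 0}], "squeeze": 25}}

```text
clock: 3.78
position: [0.4858, 0.2265, 0.2399]
eef_rot: [[0.001, -0.416, -0.909], [0.001, -0.909, 0.416], [-1.0, -0.002, -0.001]]
ft_force: [1.5, 3.9, 0.6]
gripper_width: 0.0577
```

```bash
python3 s.py
```

```text
3.7833 q [-0.999   0.3161  0.6128  1.8709 -0.2125  1.0178 -2.2971] p [0.4858 0.2265 0.2399] F [1.5002 3.8684 0.5689] M [ 0.8795 -0.4894  0.0188] w 0.0577 yaw -114.57365823281006 xax [ 0.0013  0.0013 -1.    ]
```

Emit:
{"method": "step_arm", "body": {"rows": [{"gripper": 0.05,"x": 0,"y": 0,"z": 0,"rx": 0,"ry": 0,"rz": 0},{"gripper": 0.05,"x": 0,"y": 0,"z": 0,"rx": 0,"ry": 0,"rz": 0},{"gripper": 0.05,"x": 0,"y": 0,"z": 0.0001,"rx": 0,"ry": 0,"rz": 5},{"gripper": 0.05,"x": 0,"y": 0,"z": 0.0001,"rx": 0,"ry": 0,"rz": 5},{"gripper": 0.05,"x": 0,"y": 0,"z": 0.0001,"rx": 0,"ry": 0,"rz": 5}], "squeeze": 60}}

```text
clock: 4.2
position: [0.4859, 0.2266, 0.2401]
eef_rot: [[0.002, -0.162, -0.987], [0.001, -0.987, 0.162], [-1.0, -0.001, -0.001]]
ft_force: [3.9, 6.8, -0.8]
gripper_width: 0.0566
```

```bash
python3 s.py
```

```text
4.2 q [-0.9589  0.3079  0.5618  1.8695 -0.1917  1.0156 -2.0507] p [0.4859 0.2266 0.2401] F [ 3.8793  6.7879 -0.8116] M [ 1.3266 -0.8791  0.0122] w 0.0566 yaw -99.3381230857084 xax [ 0.0015  0.0012 -1.    ]
```

Emit:
{"method": "step_arm", "body": {"rows": [{"gripper": 0.05,"x": 0,"y": 0,"z": 0.0001,"rx": 0,"ry": 0,"rz": 7},{"gripper": 0.05,"x": 0,"y": 0,"z": 0.0001,"rx": 0,"ry": 0,"rz": 7},{"gripper": 0.05,"x": 0,"y": 0,"z": 0.0001,"rx": 0,"ry": 0,"rz": 7}], "squeeze": 60}}

```text
clock: 4.45
position: [0.4859, 0.2268, 0.2405]
eef_rot: [[0.002, 0.204, -0.979], [0.002, -0.979, -0.204], [-1.0, -0.001, -0.002]]
ft_force: [4.7, 7.2, -0.2]
gripper_width: 0.0568
```

```bash
python3 s.py
python3 - <<'E'
from h import *
o=grab("c")
t=o["top"][0][160:270,170:310]; s=o["side"][0][80:220,230:370]
cv2.imwrite("pics/c_z.png",np.hstack([cv2.resize(t,(420,400),interpolation=2),cv2.resize(s,(380,400),interpolation=2)])[:,:,::-1])
E
```

```text
4.45 q [-0.9041  0.2985  0.4932  1.8674 -0.1656  1.0136 -1.707 ] p [0.4859 0.2268 0.2405] F [ 4.7175  7.2126 -0.2496] M [ 1.5629 -1.0138 -0.0811] w 0.0568 yaw -78.22795927952765 xax [ 0.0017  0.0015 -1.    ]
```

View pics/c_z.png

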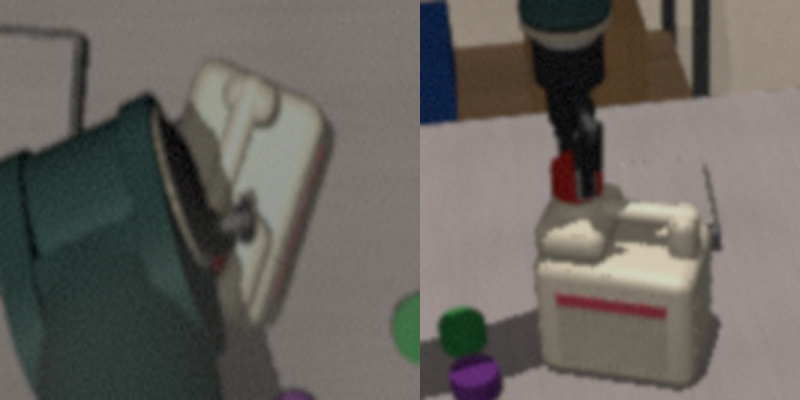

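The can has not moved and the torque is small, so the cap is turning with the jaws. I trim the lateral offset and keep turning.

Emit:
{"method": "step_arm", "body": {"rows": [{"gripper": 0.05,"x": 0.0007,"y": 0.001,"z": 0.00013,"rx": 0,"ry": 0,"rz": 7},{"gripper": 0.05,"x": 0,"y": 0,"z": 0.00013,"rx": 0,"ry": 0,"rz": 7},{"gripper": 0.05,"x": 0,"y": 0,"z": 0.00013,"rx": 0,"ry": 0,"rz": 7},{"gripper": 0.05,"x": 0,"y": 0,"z": 0.00013,"rx": 0,"ry": 0,"rz": 7},{"gripper": 0.05,"x": 0,"y": 0,"z": 0.00013,"rx": 0,"ry": 0,"rz": 7},{"gripper": 0.05,"x": 0,"y": 0,"z": 0.00013,"rx": 0,"ry": 0,"rz": 7},{"gripper": 0.05,"x": 0,"y": 0,"z": 0.00013,"rx": 0,"ry": 0,"rz": 7},{"gripper": 0.05,"x": 0,"y": 0,"z": 0.00013,"rx": 0,"ry": 0,"rz": 7},{"gripper": 0.05,"x": 0,"y": 0,"z": 0.00013,"rx": 0,"ry": 0,"rz": 7},{"gripper": 0.05,"x": 0,"y": 0,"z": 0.00013,"rx": 0,"ry": 0,"rz": 7}]}}

```text
clock: 5.38
position: [0.4858, 0.2277, 0.2414]
eef_rot: [[-0.0, 0.99, -0.143], [0.001, -0.143, -0.99], [-1.0, -0.0, -0.001]]
ft_force: [-1.4, 7.9, -1.0]
gripper_width: 0.0571
```

```bash
python3 s.py
```

```text
5.3833 q [-0.7332  0.281   0.2836  1.859  -0.0927  1.014  -0.5545] p [0.4858 0.2277 0.2414] F [-1.3509  7.911  -1.0435] M [ 1.5655  0.4112 -0.0416] w 0.0571 yaw -8.215841390681469 xax [-0.0003  0.0009 -1.    ]
```

Emit:
{"method": "step_arm", "body": {"rows": [{"gripper": 0.05,"x": 0,"y": 0.0005,"z": 0.00013,"rx": 0,"ry": 0,"rz": 7},{"gripper": 0.05,"x": 0,"y": 0,"z": 0.00013,"rx": 0,"ry": 0,"rz": 7},{"gripper": 0.05,"x": 0,"y": 0,"z": 0.00013,"rx": 0,"ry": 0,"rz": 7},{"gripper": 0.05,"x": 0,"y": 0,"z": 0.00013,"rx": 0,"ry": 0,"rz": 7},{"gripper": 0.05,"x": 0,"y": 0,"z": 0.00013,"rx": 0,"ry": 0,"rz": 7},{"gripper": 0.05,"x": 0,"y": 0,"z": 0.00013,"rx": 0,"ry": 0,"rz": 7},{"gripper": 0.05,"x": 0,"y": 0,"z": 0.00013,"rx": 0,"ry": 0,"rz": 7},{"gripper": 0.05,"x": 0,"y": 0,"z": 0.00013,"rx": 0,"ry": 0,"rz": 7},{"gripper": 0.05,"x": 0,"y": 0,"z": 0.00013,"rx": 0,"ry": 0,"rz": 7},{"gripper": 0.05,"x": 0,"y": 0,"z": 0.00013,"rx": 0,"ry": 0,"rz": 7}]}}

```text
clock: 6.22
position: [0.4852, 0.2277, 0.2423]
eef_rot: [[-0.002, 0.473, 0.881], [-0.0, 0.881, -0.473], [-1.0, -0.001, -0.001]]
ft_force: [-6.1, 3.3, 0.5]
gripper_width: 0.0569
```

```bash
python3 s.py
```

```text
6.2167 q [-0.5734  0.274   0.092   1.8527 -0.0299  1.0179  0.6091] p [0.4852 0.2277 0.2423] F [-6.1038  3.2949  0.4574] M [ 0.6193  1.3114 -0.0369] w 0.0569 yaw 61.77270089756845 xax [-0.0018 -0.0002 -1.    ]
```

Emit:
{"method": "step_arm", "body": {"rows": [{"gripper": 0.05,"x": 0,"y": 0,"z": 0.00013,"rx": 0,"ry": 0,"rz": 7},{"gripper": 0.05,"x": 0,"y": 0,"z": 0.00013,"rx": 0,"ry": 0,"rz": 7},{"gripper": 0.05,"x": 0,"y": 0,"z": 0.00013,"rx": 0,"ry": 0,"rz": 7},{"gripper": 0.05,"x": 0,"y": 0,"z": 0.00013,"rx": 0,"ry": 0,"rz": 7},{"gripper": 0.05,"x": 0,"y": 0,"z": 0.00013,"rx": 0,"ry": 0,"rz": 7},{"gripper": 0.05,"x": 0,"y": 0,"z": 0.00013,"rx": 0,"ry": 0,"rz": 7},{"gripper": 0.05,"x": 0,"y": 0,"z": 0.00013,"rx": 0,"ry": 0,"rz": 7},{"gripper": 0.05,"x": 0,"y": 0,"z": 0.00013,"rx": 0,"ry": 0,"rz": 7},{"gripper": 0.05,"x": 0,"y": 0,"z": 0.00013,"rx": 0,"ry": 0,"rz": 7},{"gripper": 0.05,"x": 0,"y": 0,"z": 0.00013,"rx": 0,"ry": 0,"rz": 7}]}}

```text
clock: 7.05
position: [0.4853, 0.227, 0.2436]
eef_rot: [[-0.002, -0.666, 0.746], [-0.001, 0.746, 0.666], [-1.0, 0.0, -0.002]]
ft_force: [-5.2, -0.7, 1.2]
gripper_width: 0.0572
```

```bash
python3 s.py
```

```text
7.05 q [-0.4173  0.2749 -0.0922  1.8464  0.0294  1.0237  1.7779] p [0.4853 0.227  0.2436] F [-5.2191 -0.7393  1.2178] M [-0.103   1.1819  0.0201] w 0.0572 yaw 131.7400435588033 xax [-0.0017 -0.0011 -1.    ]
```

Emit:
{"method": "step_arm", "body": {"rows": [{"gripper": 0.05,"x": 0,"y": 0,"z": 0.00013,"rx": 0,"ry": 0,"rz": 7},{"gripper": 0.05,"x": 0,"y": 0,"z": 0.00013,"rx": 0,"ry": 0,"rz": 7},{"gripper": 0.05,"x": 0,"y": 0,"z": 0.00013,"rx": 0,"ry": 0,"rz": 7},{"gripper": 0.05,"x": 0,"y": 0,"z": 0.00013,"rx": 0,"ry": 0,"rz": 7},{"gripper": 0.05,"x": 0,"y": 0,"z": 0.00013,"rx": 0,"ry": 0,"rz": 7},{"gripper": 0.05,"x": 0,"y": 0,"z": 0.00013,"rx": 0,"ry": 0,"rz": 7},{"gripper": 0.05,"x": 0,"y": 0,"z": 0.00013,"rx": 0,"ry": 0,"rz": 7}]}}

```text
clock: 7.63
position: [0.4858, 0.2268, 0.2446]
eef_rot: [[-0.001, -1.0, -0.013], [-0.001, -0.013, 1.0], [-1.0, 0.001, -0.001]]
ft_force: [-1.2, -1.0, -0.0]
gripper_width: 0.0568
```

```bash
python3 s.py
```

```text
7.6333 q [-0.308   0.2804 -0.2215  1.8414  0.0717  1.0286  2.596 ] p [0.4858 0.2268 0.2446] F [-1.1816 -1.0106 -0.0305] M [-0.1522  0.4187  0.0092] w 0.0568 yaw -179.27587340987813 xax [-0.0007 -0.001  -1.    ]
```

Emit:
{"method": "step_arm", "body": {"rows": [{"gripper": 0.085,"x": 0,"y": 0,"z": 0,"rx": 0,"ry": 0,"rz": 0},{"gripper": 0.085,"x": 0,"y": 0,"z": 0,"rx": 0,"ry": 0,"rz": 0},{"gripper": 0.085,"x": 0,"y": 0,"z": 0,"rx": 0,"ry": 0,"rz": 0},{"gripper": 0.085,"x": 0,"y": 0,"z": 0,"rx": 0,"ry": 0,"rz": 0}]}}

```text
clock: 7.97
position: [0.4861, 0.2274, 0.2447]
eef_rot: [[0.0, -1.0, -0.003], [-0.0, -0.003, 1.0], [-1.0, -0.0, -0.0]]
ft_force: [-0.6, -0.9, -0.3]
gripper_width: 0.0852
```

```bash
python3 s.py
python3 - <<'E'
from h import *
o=grab("d")
t=o["top"][0][160:270,170:310]; s=o["side"][0][80:220,230:370]
cv2.imwrite("pics/d_z.png",np.hstack([cv2.resize(t,(420,400),interpolation=2),cv2.resize(s,(380,400),interpolation=2)])[:,:,::-1])
for n in o:
    im,d,K,T=o[n];hsv=cv2.cvtColor(im,cv2.COLOR_RGB2HSV);P=pts(d,K,T)
    red=(((hsv[...,0]<8)|(hsv[...,0]>172))&(hsv[...,1]>150)&(hsv[...,2]>60))
    q=P[red];q=q[(abs(q[:,0]-.485)<.05)&(abs(q[:,1]-.226)<.05)&(q[:,2]>.2)];print(n,len(q), q.min(0),q.max(0)) if len(q) else 0
E
```

```text
7.9667 q [-0.3094  0.2805 -0.2203  1.8408  0.0709  1.0277  2.587 ] p [0.4861 0.2274 0.2447] F [-0.6287 -0.9247 -0.3467] M [ 0.0076  0.0619 -0.015 ] w 0.0852 yaw -179.80009021906952 xax [ 0.0002 -0.0001 -1.    ]
side 254 [0.4599461  0.19242681 0.21798337] [0.51178663 0.24740886 0.25216322]
```

View pics/d_z.png

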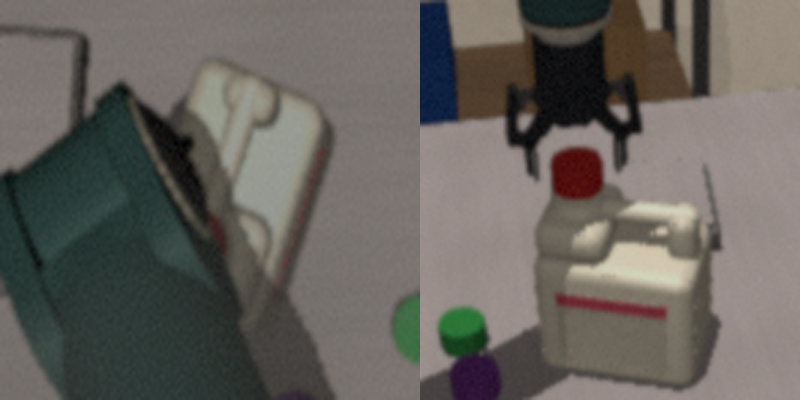

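The cap has risen about 5 mm, as expected for 295°, the can stands still, and the open jaws are centred on the cap. Now I rewind.

Emit:
{"method": "step_arm", "body": {"rows": [{"gripper": 0.085,"x": 0,"y": 0,"z": 0,"rx": 0,"ry": 0,"rz": -7},{"gripper": 0.085,"x": 0,"y": 0,"z": 0,"rx": 0,"ry": 0,"rz": -7},{"gripper": 0.085,"x": 0,"y": 0,"z": 0,"rx": 0,"ry": 0,"rz": -7},{"gripper": 0.085,"x": 0,"y": 0,"z": 0,"rx": 0,"ry": 0,"rz": -7},{"gripper": 0.085,"x": 0,"y": 0,"z": 0,"rx": 0,"ry": 0,"rz": -7},{"gripper": 0.085,"x": 0,"y": 0,"z": 0,"rx": 0,"ry": 0,"rz": -7},{"gripper": 0.085,"x": 0,"y": 0,"z": 0,"rx": 0,"ry": 0,"rz": -7},{"gripper": 0.085,"x": 0,"y": 0,"z": 0,"rx": 0,"ry": 0,"rz": -7},{"gripper": 0.085,"x": 0,"y": 0,"z": 0,"rx": 0,"ry": 0,"rz": -7},{"gripper": 0.085,"x": 0,"y": 0,"z": 0,"rx": 0,"ry": 0,"rz": -7}]}}

```text
clock: 8.9
position: [0.4861, 0.2275, 0.2447]
eef_rot: [[0.0, -0.342, 0.94], [-0.0, 0.94, 0.342], [-1.0, -0.0, 0.0]]
ft_force: [-0.5, -0.9, -0.6]
gripper_width: 0.0848
```

Emit:
{"method": "step_arm", "body": {"rows": [{"gripper": 0.085,"x": 0,"y": 0,"z": 0,"rx": 0,"ry": 0,"rz": -7},{"gripper": 0.085,"x": 0,"y": 0,"z": 0,"rx": 0,"ry": 0,"rz": -7},{"gripper": 0.085,"x": 0,"y": 0,"z": 0,"rx": 0,"ry": 0,"rz": -7},{"gripper": 0.085,"x": 0,"y": 0,"z": 0,"rx": 0,"ry": 0,"rz": -7},{"gripper": 0.085,"x": 0,"y": 0,"z": 0,"rx": 0,"ry": 0,"rz": -7},{"gripper": 0.085,"x": 0,"y": 0,"z": 0,"rx": 0,"ry": 0,"rz": -7},{"gripper": 0.085,"x": 0,"y": 0,"z": 0,"rx": 0,"ry": 0,"rz": -7},{"gripper": 0.085,"x": 0,"y": 0,"z": 0,"rx": 0,"ry": 0,"rz": -7},{"gripper": 0.085,"x": 0,"y": 0,"z": 0,"rx": 0,"ry": 0,"rz": -7},{"gripper": 0.085,"x": 0,"y": 0,"z": 0,"rx": 0,"ry": 0,"rz": -7}]}}

```text
clock: 9.73
position: [0.486, 0.2275, 0.2447]
eef_rot: [[0.0, 0.766, 0.642], [-0.0, 0.642, -0.766], [-1.0, -0.0, 0.0]]
ft_force: [-0.6, -0.2, 0.1]
gripper_width: 0.085
```

Emit:
{"method": "step_arm", "body": {"rows": [{"gripper": 0.085,"x": 0,"y": 0,"z": 0,"rx": 0,"ry": 0,"rz": -7},{"gripper": 0.085,"x": 0,"y": 0,"z": 0,"rx": 0,"ry": 0,"rz": -7},{"gripper": 0.085,"x": 0,"y": 0,"z": 0,"rx": 0,"ry": 0,"rz": -7},{"gripper": 0.085,"x": 0,"y": 0,"z": 0,"rx": 0,"ry": 0,"rz": -7},{"gripper": 0.085,"x": 0,"y": 0,"z": 0,"rx": 0,"ry": 0,"rz": -7},{"gripper": 0.085,"x": 0,"y": 0,"z": 0,"rx": 0,"ry": 0,"rz": -7},{"gripper": 0.085,"x": 0,"y": 0,"z": 0,"rx": 0,"ry": 0,"rz": -7},{"gripper": 0.085,"x": 0,"y": 0,"z": 0,"rx": 0,"ry": 0,"rz": -7},{"gripper": 0.085,"x": 0,"y": 0,"z": 0,"rx": 0,"ry": 0,"rz": -7},{"gripper": 0.085,"x": 0,"y": 0,"z": 0,"rx": 0,"ry": 0,"rz": -7}]}}

```text
clock: 10.57
position: [0.4861, 0.2275, 0.2447]
eef_rot: [[0.0, 0.866, -0.5], [0.0, -0.5, -0.866], [-1.0, -0.0, -0.0]]
ft_force: [0.4, -0.5, -0.9]
gripper_width: 0.0853
```

```bash
python3 s.py
```

```text
10.5667 q [-0.7806  0.2812  0.3407  1.8565 -0.1089  1.0219 -0.9195] p [0.4861 0.2275 0.2447] F [ 0.4068 -0.4574 -0.9031] M [0.016  0.0013 0.0245] w 0.0853 yaw -30.028460829195936 xax [ 0.      0.0001 -1.    ]
```

Emit:
{"method": "step_arm", "body": {"rows": [{"gripper": 0.085,"x": 0,"y": 0,"z": 0,"rx": 0,"ry": 0,"rz": -7},{"gripper": 0.085,"x": 0,"y": 0,"z": 0,"rx": 0,"ry": 0,"rz": -7},{"gripper": 0.085,"x": 0,"y": 0,"z": 0,"rx": 0,"ry": 0,"rz": -7},{"gripper": 0.085,"x": 0,"y": 0,"z": 0,"rx": 0,"ry": 0,"rz": -7},{"gripper": 0.085,"x": 0,"y": 0,"z": 0,"rx": 0,"ry": 0,"rz": -7},{"gripper": 0.085,"x": 0,"y": 0,"z": 0,"rx": 0,"ry": 0,"rz": -7},{"gripper": 0.085,"x": 0,"y": 0,"z": 0,"rx": 0,"ry": 0,"rz": -7},{"gripper": 0.085,"x": 0,"y": 0,"z": 0,"rx": 0,"ry": 0,"rz": -7},{"gripper": 0.085,"x": 0,"y": 0,"z": 0,"rx": 0,"ry": 0,"rz": -7},{"gripper": 0.085,"x": 0,"y": 0,"z": 0,"rx": 0,"ry": 0,"rz": -7}]}}

```text
clock: 11.4
position: [0.486, 0.2275, 0.2447]
eef_rot: [[0.0, -0.174, -0.985], [0.0, -0.985, 0.174], [-1.0, -0.0, -0.0]]
ft_force: [0.1, -0.3, -0.7]
gripper_width: 0.085
```

Emit:
{"method": "step_arm", "body": {"rows": [{"gripper": 0.085,"x": 0,"y": 0,"z": 0,"rx": 0,"ry": 0,"rz": -7},{"gripper": 0.085,"x": 0,"y": 0,"z": 0,"rx": 0,"ry": 0,"rz": -7},{"gripper": 0.065,"x": 0,"y": 0,"z": 0,"rx": 0,"ry": 0,"rz": 0},{"gripper": 0.05,"x": 0,"y": 0,"z": 0,"rx": 0,"ry": 0,"rz": 0},{"gripper": 0.05,"x": 0,"y": 0,"z": 0,"rx": 0,"ry": 0,"rz": 0},{"gripper": 0.05,"x": 0,"y": 0,"z": 0,"rx": 0,"ry": 0,"rz": 0}], "squeeze": 25}}

```text
clock: 11.9
position: [0.4861, 0.2275, 0.2448]
eef_rot: [[0.0, -0.398, -0.917], [0.0, -0.917, 0.398], [-1.0, -0.0, 0.0]]
ft_force: [-1.1, 0.6, 2.9]
gripper_width: 0.0574
```

```bash
python3 s.py
```

```text
11.9 q [-0.9858  0.3089  0.5937  1.8628 -0.2002  1.0291 -2.2902] p [0.4861 0.2275 0.2448] F [-1.0984  0.5895  2.8787] M [ 0.0355  0.3245 -0.0224] w 0.0574 yaw -113.44869537960943 xax [ 0.      0.0004 -1.    ]
```

Emit:
{"method": "step_arm", "body": {"rows": [{"gripper": 0.05,"x": 0,"y": 0,"z": 0,"rx": 0,"ry": 0,"rz": 0},{"gripper": 0.05,"x": 0,"y": 0,"z": 0.00013,"rx": 0,"ry": 0,"rz": 7},{"gripper": 0.05,"x": 0,"y": 0,"z": 0.00013,"rx": 0,"ry": 0,"rz": 7},{"gripper": 0.05,"x": 0,"y": 0,"z": 0.00013,"rx": 0,"ry": 0,"rz": 7},{"gripper": 0.05,"x": 0,"y": 0,"z": 0.00013,"rx": 0,"ry": 0,"rz": 7},{"gripper": 0.05,"x": 0,"y": 0,"z": 0.00013,"rx": 0,"ry": 0,"rz": 7},{"gripper": 0.05,"x": 0,"y": 0,"z": 0.00013,"rx": 0,"ry": 0,"rz": 7},{"gripper": 0.05,"x": 0,"y": 0,"z": 0.00013,"rx": 0,"ry": 0,"rz": 7},{"gripper": 0.05,"x": 0,"y": 0,"z": 0.00013,"rx": 0,"ry": 0,"rz": 7},{"gripper": 0.05,"x": 0,"y": 0,"z": 0.00013,"rx": 0,"ry": 0,"rz": 7}], "squeeze": 60}}

```text
clock: 12.73
position: [0.4861, 0.2276, 0.2462]
eef_rot: [[0.0, 0.641, -0.768], [0.001, -0.768, -0.641], [-1.0, -0.0, -0.001]]
ft_force: [-2.0, 1.8, 5.3]
gripper_width: 0.0571
```

```bash
python3 s.py
```

```text
12.7333 q [-0.8263  0.2838  0.396   1.8564 -0.1274  1.0254 -1.2537] p [0.4861 0.2276 0.2462] F [-2.012   1.8376  5.2699] M [ 0.3198  0.4637 -0.0165] w 0.0571 yaw -50.155019659525195 xax [ 0.0002  0.0008 -1.    ]
```

Emit:
{"method": "step_arm", "body": {"rows": [{"gripper": 0.05,"x": 0,"y": 0,"z": 0.00013,"rx": 0,"ry": 0,"rz": 7},{"gripper": 0.05,"x": 0,"y": 0,"z": 0.00013,"rx": 0,"ry": 0,"rz": 7},{"gripper": 0.05,"x": 0,"y": 0,"z": 0.00013,"rx": 0,"ry": 0,"rz": 7},{"gripper": 0.05,"x": 0,"y": 0,"z": 0.00013,"rx": 0,"ry": 0,"rz": 7},{"gripper": 0.05,"x": 0,"y": 0,"z": 0.00013,"rx": 0,"ry": 0,"rz": 7},{"gripper": 0.05,"x": 0,"y": 0,"z": 0.00013,"rx": 0,"ry": 0,"rz": 7},{"gripper": 0.05,"x": 0,"y": 0,"z": 0.00013,"rx": 0,"ry": 0,"rz": 7},{"gripper": 0.05,"x": 0,"y": 0,"z": 0.00013,"rx": 0,"ry": 0,"rz": 7},{"gripper": 0.05,"x": 0,"y": 0,"z": 0.00013,"rx": 0,"ry": 0,"rz": 7},{"gripper": 0.05,"x": 0,"y": 0,"z": 0.00013,"rx": 0,"ry": 0,"rz": 7}]}}

```text
clock: 13.57
position: [0.4858, 0.2278, 0.2474]
eef_rot: [[-0.0, 0.941, 0.34], [0.001, 0.34, -0.941], [-1.0, -0.0, -0.001]]
ft_force: [-4.0, 2.0, 6.3]
gripper_width: 0.0565
```

```bash
python3 s.py
```

```text
13.5667 q [-0.6641  0.2709  0.2003  1.85   -0.0631  1.0267 -0.0917] p [0.4858 0.2278 0.2474] F [-3.9933  2.0216  6.3078] M [ 0.332   0.9918 -0.0674] w 0.0565 yaw 19.8515729977266 xax [-0.0003  0.0006 -1.    ]
```

Emit:
{"method": "step_arm", "body": {"rows": [{"gripper": 0.05,"x": 0,"y": 0,"z": 0.0005,"rx": 0,"ry": 0,"rz": 7},{"gripper": 0.05,"x": 0,"y": 0,"z": 0.00013,"rx": 0,"ry": 0,"rz": 7},{"gripper": 0.05,"x": 0,"y": 0,"z": 0.00013,"rx": 0,"ry": 0,"rz": 7},{"gripper": 0.05,"x": 0,"y": 0,"z": 0.00013,"rx": 0,"ry": 0,"rz": 7},{"gripper": 0.05,"x": 0,"y": 0,"z": 0.00013,"rx": 0,"ry": 0,"rz": 7},{"gripper": 0.05,"x": 0,"y": 0,"z": 0.00013,"rx": 0,"ry": 0,"rz": 7},{"gripper": 0.05,"x": 0,"y": 0,"z": 0.00013,"rx": 0,"ry": 0,"rz": 7},{"gripper": 0.05,"x": 0,"y": 0,"z": 0.00013,"rx": 0,"ry": 0,"rz": 7},{"gripper": 0.05,"x": 0,"y": 0,"z": 0.00013,"rx": 0,"ry": 0,"rz": 7},{"gripper": 0.05,"x": 0,"y": 0,"z": 0.00013,"rx": 0,"ry": 0,"rz": 7}]}}

```text
clock: 14.4
position: [0.4856, 0.2275, 0.2488]
eef_rot: [[-0.001, 0.003, 1.0], [0.0, 1.0, -0.003], [-1.0, 0.0, -0.001]]
ft_force: [-4.4, 1.4, 1.8]
gripper_width: 0.0567
```

```bash
python3 s.py
```

```text
14.4 q [-0.5098  0.2672  0.0172  1.8436 -0.0058  1.0315  1.0779] p [0.4856 0.2275 0.2488] F [-4.3634  1.3924  1.7533] M [ 0.169   0.9517 -0.0349] w 0.0567 yaw 89.85027555135943 xax [-0.0008  0.     -1.    ]
```

Emit:
{"method": "step_arm", "body": {"rows": [{"gripper": 0.05,"x": 0,"y": 0,"z": 0.00013,"rx": 0,"ry": 0,"rz": 7},{"gripper": 0.05,"x": 0,"y": 0,"z": 0.00013,"rx": 0,"ry": 0,"rz": 7},{"gripper": 0.05,"x": 0,"y": 0,"z": 0.00013,"rx": 0,"ry": 0,"rz": 7},{"gripper": 0.05,"x": 0,"y": 0,"z": 0.00013,"rx": 0,"ry": 0,"rz": 7}]}}

```text
clock: 14.73
position: [0.4856, 0.2275, 0.2493]
eef_rot: [[-0.001, -0.467, 0.884], [-0.0, 0.884, 0.467], [-1.0, 0.0, -0.001]]
ft_force: [-3.3, 0.2, 1.8]
gripper_width: 0.0567
```

```bash
python3 s.py
```

```text
14.7333 q [-0.449   0.2679 -0.0547  1.841   0.0165  1.0338  1.5466] p [0.4856 0.2275 0.2493] F [-3.2792  0.1962  1.8272] M [ 0.0832  0.9358 -0.0709] w 0.0567 yaw 117.84705625076161 xax [-0.0008 -0.     -1.    ]
```

Emit:
{"method": "step_arm", "body": {"rows": [{"gripper": 0.05,"x": 0,"y": 0,"z": 0.00013,"rx": 0,"ry": 0,"rz": 7},{"gripper": 0.05,"x": 0,"y": 0,"z": 0.00013,"rx": 0,"ry": 0,"rz": 7},{"gripper": 0.05,"x": 0,"y": 0,"z": 0.00013,"rx": 0,"ry": 0,"rz": 7},{"gripper": 0.05,"x": 0,"y": 0,"z": 0.00013,"rx": 0,"ry": 0,"rz": 7},{"gripper": 0.05,"x": 0,"y": 0,"z": 0.00013,"rx": 0,"ry": 0,"rz": 7},{"gripper": 0.05,"x": 0,"y": 0,"z": 0.00013,"rx": 0,"ry": 0,"rz": 7},{"gripper": 0.05,"x": 0,"y": 0,"z": 0.00013,"rx": 0,"ry": 0,"rz": 7},{"gripper": 0.05,"x": 0,"y": 0,"z": 0.00013,"rx": 0,"ry": 0,"rz": 7},{"gripper": 0.05,"x": 0,"y": 0,"z": 0.00013,"rx": 0,"ry": 0,"rz": 7}]}}

```text
clock: 15.48
position: [0.4859, 0.2273, 0.2505]
eef_rot: [[-0.0, -1.0, -0.015], [-0.0, -0.015, 1.0], [-1.0, 0.0, -0.0]]
ft_force: [-1.7, -0.0, 1.5]
gripper_width: 0.0572
```

```bash
python3 s.py
```

```text
15.4833 q [-0.3118  0.2739 -0.2171  1.835   0.0675  1.0401  2.601 ] p [0.4859 0.2273 0.2505] F [-1.6829 -0.0249  1.4617] M [-0.0195  0.5809  0.0031] w 0.0572 yaw -179.1646658173929 xax [-0.0004 -0.0001 -1.    ]
```

Emit:
{"method": "step_arm", "body": {"rows": [{"gripper": 0.05,"x": 0,"y": 0,"z": 0.001,"rx": 0,"ry": 0,"rz": 0},{"gripper": 0.05,"x": 0,"y": 0,"z": 0.001,"rx": 0,"ry": 0,"rz": 0},{"gripper": 0.05,"x": 0,"y": 0,"z": 0,"rx": 0,"ry": 0,"rz": 0}]}}

```text
clock: 15.73
position: [0.4859, 0.2272, 0.2525]
eef_rot: [[-0.0, -1.0, -0.003], [-0.0, -0.003, 1.0], [-1.0, 0.0, -0.0]]
ft_force: [-3.6, -1.7, 0.9]
gripper_width: 0.0568
```

```bash
python3 s.py
```

```text
15.7333 q [-0.313   0.2717 -0.2153  1.8328  0.0663  1.0444  2.5904] p [0.4859 0.2272 0.2525] F [-3.5689 -1.6501  0.8895] M [-0.2136  0.7706  0.0358] w 0.0568 yaw -179.84030098287812 xax [-0.0003 -0.0002 -1.    ]
```

Emit:
{"method": "step_arm", "body": {"rows": [{"gripper": 0.05,"x": 0,"y": 0,"z": 0.001,"rx": 0,"ry": 0,"rz": 0},{"gripper": 0.05,"x": 0,"y": 0,"z": 0.001,"rx": 0,"ry": 0,"rz": 0},{"gripper": 0.05,"x": 0,"y": 0,"z": 0.0005,"rx": 0,"ry": 0,"rz": 0}]}}

```text
clock: 15.98
position: [0.4862, 0.2276, 0.2552]
eef_rot: [[0.001, -1.0, -0.006], [0.0, -0.006, 1.0], [-1.0, -0.001, 0.0]]
ft_force: [-1.0, -0.2, 0.3]
gripper_width: 0.0565
```

```bash
python3 s.py
python3 - <<'E'
from h import *
o=grab("e")
t=o["top"][0][160:270,170:310]; s=o["side"][0][80:220,230:370]
cv2.imwrite("pics/e_z.png",np.hstack([cv2.resize(t,(420,400),interpolation=2),cv2.resize(s,(380,400),interpolation=2)])[:,:,::-1])
for n in o:
    im,d,K,T=o[n];hsv=cv2.cvtColor(im,cv2.COLOR_RGB2HSV);P=pts(d,K,T)
    red=(((hsv[...,0]<8)|(hsv[...,0]>172))&(hsv[...,1]>150)&(hsv[...,2]>60))
    q=P[red];q=q[(abs(q[:,0]-.485)<.05)&(abs(q[:,1]-.226)<.05)&(q[:,2]>.2)];print(n,len(q), q.min(0),q.max(0)) if len(q) else 0
E
```

```text
15.9833 q [-0.313   0.2692 -0.2156  1.8295  0.0657  1.0491  2.5934] p [0.4862 0.2276 0.2552] F [-0.97   -0.1955  0.341 ] M [0.09   0.0689 0.0216] w 0.0565 yaw -179.67735692204852 xax [ 0.0006  0.0003 -1.    ]
side 265 [0.46082329 0.19275411 0.22702819] [0.51398713 0.24963236 0.26283878]
```

View pics/e_z.png

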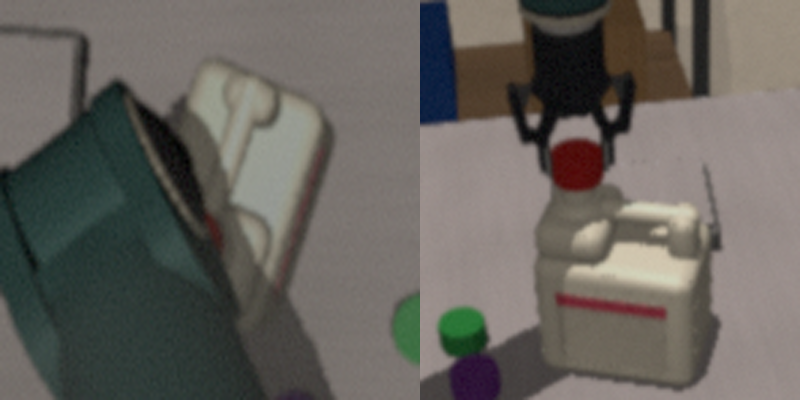

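The cap rides with the jaws, about 15 mm up, with no vertical force left, so the thread has let go. The can has not moved. I lift straight up.

Emit:
{"method": "step_arm", "body": {"rows": [{"gripper": 0.05,"x": 0,"y": 0,"z": 0.003,"rx": 0,"ry": 0,"rz": 0},{"gripper": 0.05,"x": 0,"y": 0,"z": 0.004,"rx": 0,"ry": 0,"rz": 0},{"gripper": 0.05,"x": 0,"y": 0,"z": 0.005,"rx": 0,"ry": 0,"rz": 0},{"gripper": 0.05,"x": 0,"y": 0,"z": 0.006,"rx": 0,"ry": 0,"rz": 0},{"gripper": 0.05,"x": 0,"y": 0,"z": 0.008,"rx": 0,"ry": 0,"rz": 0},{"gripper": 0.05,"x": 0,"y": 0,"z": 0.01,"rx": 0,"ry": 0,"rz": 0},{"gripper": 0.05,"x": 0,"y": 0,"z": 0.012,"rx": 0,"ry": 0,"rz": 0},{"gripper": 0.05,"x": 0,"y": 0,"z": 0.01,"rx": 0,"ry": 0,"rz": 0},{"gripper": 0.05,"x": 0,"y": 0,"z": 0.006,"rx": 0,"ry": 0,"rz": 0},{"gripper": 0.05,"x": 0,"y": 0,"z": 0,"rx": 0,"ry": 0,"rz": 0}]}}

```text
clock: 16.92
position: [0.4865, 0.2277, 0.3206]
eef_rot: [[0.002, -1.0, -0.007], [0.001, -0.007, 1.0], [-1.0, -0.002, 0.001]]
ft_force: [1.1, 0.6, -0.0]
gripper_width: 0.0565
```

```bash
python3 s.py
python3 - <<'E'
from h import *
o=grab("f")
t=o["top"][0][160:270,170:310]; s=o["side"][0][60:220,210:370]
cv2.imwrite("pics/f_z.png",np.hstack([cv2.resize(t,(400,400),interpolation=2),cv2.resize(s,(400,400),interpolation=2)])[:,:,::-1])
for n in o:
    im,d,K,T=o[n];hsv=cv2.cvtColor(im,cv2.COLOR_RGB2HSV);P=pts(d,K,T)
    red=(((hsv[...,0]<8)|(hsv[...,0]>172))&(hsv[...,1]>150)&(hsv[...,2]>60))
    q=P[red];q=q[(abs(q[:,0]-.485)<.05)&(abs(q[:,1]-.226)<.05)&(q[:,2]>.2)];print(n,len(q), q.min(0),q.max(0)) if len(q) else 0
E
```

```text
16.9167 q [-0.3078  0.2096 -0.2178  1.7498  0.0488  1.1851  2.609 ] p [0.4865 0.2277 0.3206] F [ 1.0683  0.5736 -0.0105] M [-0.0007  0.003  -0.0002] w 0.0565 yaw -179.621831909012 xax [ 0.0021  0.001  -1.    ]
top 15 [0.49300352 0.202371   0.31630786] [0.50572041 0.20971745 0.32564217]
side 304 [0.46020487 0.19444252 0.29391839] [0.51411413 0.25537645 0.32617396]
```

View pics/f_z.png

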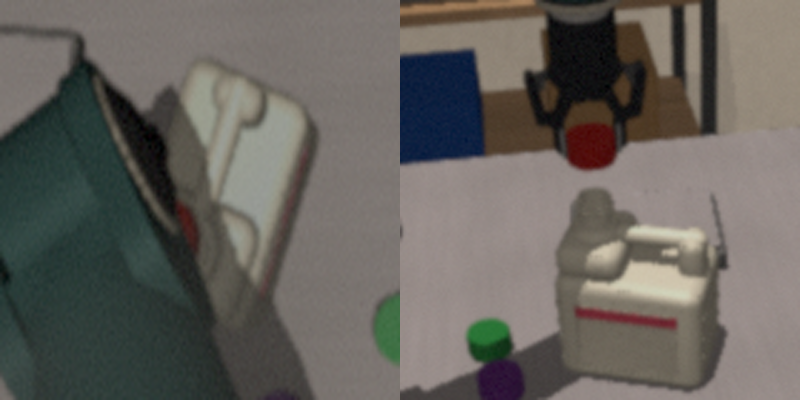

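The cap is off the neck: in the right panel it is at about (590,145), with the bare neck at (592,205). The can has not moved. Now I carry it to the tray.

Emit:
{"method": "step_arm", "body": {"rows": [{"gripper": 0.05,"x": 0.004,"y": -0.015,"z": 0,"rx": 0,"ry": 0,"rz": -7},{"gripper": 0.05,"x": 0.006,"y": -0.027,"z": 0,"rx": 0,"ry": 0,"rz": -7},{"gripper": 0.05,"x": 0.006,"y": -0.032,"z": 0,"rx": 0,"ry": 0,"rz": -7},{"gripper": 0.05,"x": 0.006,"y": -0.032,"z": 0,"rx": 0,"ry": 0,"rz": -7},{"gripper": 0.05,"x": 0.007,"y": -0.032,"z": 0,"rx": 0,"ry": 0,"rz": -7},{"gripper": 0.05,"x": 0.007,"y": -0.032,"z": 0,"rx": 0,"ry": 0,"rz": -7},{"gripper": 0.05,"x": 0.007,"y": -0.032,"z": 0,"rx": 0,"ry": 0,"rz": -7},{"gripper": 0.05,"x": 0.007,"y": -0.032,"z": 0,"rx": 0,"ry": 0,"rz": -7},{"gripper": 0.05,"x": 0.007,"y": -0.032,"z": 0,"rx": 0,"ry": 0,"rz": -7},{"gripper": 0.05,"x": 0.007,"y": -0.032,"z": 0,"rx": 0,"ry": 0,"rz": -7}]}}

```text
clock: 17.85
position: [0.5499, -0.0722, 0.3184]
eef_rot: [[-0.001, -0.343, 0.939], [-0.0, 0.939, 0.343], [-1.0, 0.0, -0.001]]
ft_force: [1.5, 0.5, -0.6]
gripper_width: 0.0568
```

```bash
python3 s.py
```

```text
17.85 q [-0.0278  0.2374  0.1226  1.7194 -0.0308  1.1875  2.0234] p [ 0.5499 -0.0722  0.3184] F [ 1.5275  0.4636 -0.6105] M [ 0.0241 -0.0439  0.0493] w 0.0568 yaw 110.0380721269319 xax [-0.0008 -0.0002 -1.    ]
```

Remaining to the tray centre: about x +0.0145, y −0.078. I descend at the same time.

Emit:
{"method": "step_arm", "body": {"rows": [{"gripper": 0.05,"x": 0.005,"y": -0.028,"z": -0.01,"rx": 0,"ry": 0,"rz": -7},{"gripper": 0.05,"x": 0.005,"y": -0.026,"z": -0.025,"rx": 0,"ry": 0,"rz": -7},{"gripper": 0.05,"x": 0.0035,"y": -0.016,"z": -0.03,"rx": 0,"ry": 0,"rz": -7},{"gripper": 0.05,"x": 0.001,"y": -0.008,"z": -0.035,"rx": 0,"ry": 0,"rz": 0},{"gripper": 0.05,"x": 0,"y": 0,"z": -0.035,"rx": 0,"ry": 0,"rz": 0},{"gripper": 0.05,"x": 0,"y": 0,"z": -0.035,"rx": 0,"ry": 0,"rz": 0},{"gripper": 0.05,"x": 0,"y": 0,"z": -0.03,"rx": 0,"ry": 0,"rz": 0},{"gripper": 0.05,"x": 0,"y": 0,"z": -0.025,"rx": 0,"ry": 0,"rz": 0},{"gripper": 0.05,"x": 0,"y": 0,"z": -0.015,"rx": 0,"ry": 0,"rz": 0},{"gripper": 0.05,"x": 0,"y": 0,"z": 0,"rx": 0,"ry": 0,"rz": 0}]}}

```text
clock: 18.68
position: [0.5624, -0.1481, 0.0752]
eef_rot: [[-0.006, 0.011, 1.0], [0.001, 1.0, -0.011], [-1.0, 0.001, -0.006]]
ft_force: [0.0, 0.0, -0.4]
gripper_width: 0.0565
```

```bash
python3 s.py
python3 - <<'E'
from h import *
o=grab("g")
t=o["top"][0][130:290,290:450]; s=o["side"][0][160:330,250:420]
cv2.imwrite("pics/g_z.png",np.hstack([cv2.resize(t,(400,400),interpolation=2),cv2.resize(s,(400,400),interpolation=2)])[:,:,::-1])
im,d,K,T=o["side"];hsv=cv2.cvtColor(im,cv2.COLOR_RGB2HSV);P=pts(d,K,T)
red=(((hsv[...,0]<8)|(hsv[...,0]>172))&(hsv[...,1]>150)&(hsv[...,2]>60))
q=P[red];q=q[(abs(q[:,0]-.565)<.05)&(abs(q[:,1]+.15)<.05)];print(len(q), q.min(0),q.max(0),np.percentile(q,[5,95],axis=0))
E
```

```text
18.6833 q [ 0.0735  0.5791  0.1692  1.8517 -0.1383  0.7281  1.8796] p [ 0.5624 -0.1481  0.0752] F [ 0.016   0.0386 -0.3763] M [-0.008   0.0049  0.0224] w 0.0565 yaw 89.38141774234225 xax [-0.0059  0.0009 -1.    ]
149 [ 0.53532269 -0.18803448  0.04848751] [ 0.58849028 -0.12413475  0.10387521] [[ 0.53691427 -0.17464037  0.05519375]
 [ 0.58049801 -0.13316127  0.08281794]]
```

View pics/g_z.png

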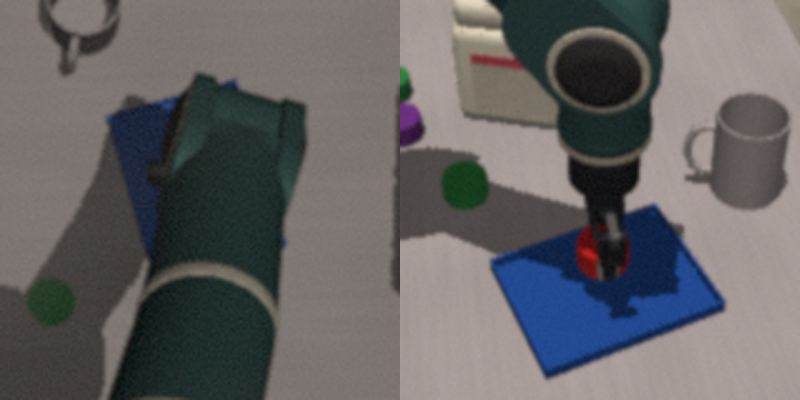

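The cap is held over the tray's middle, at about (605,250) in the right panel, roughly 45 mm above the floor. I go down slowly.

Emit:
{"method": "step_arm", "body": {"rows": [{"gripper": 0.05,"x": 0.001,"y": -0.001,"z": -0.012,"rx": 0,"ry": 0,"rz": 0},{"gripper": 0.05,"x": 0,"y": 0,"z": -0.012,"rx": 0,"ry": 0,"rz": 0},{"gripper": 0.05,"x": 0,"y": 0,"z": -0.008,"rx": 0,"ry": 0,"rz": 0},{"gripper": 0.05,"x": 0,"y": 0,"z": -0.005,"rx": 0,"ry": 0,"rz": 0},{"gripper": 0.05,"x": 0,"y": 0,"z": -0.003,"rx": 0,"ry": 0,"rz": 0},{"gripper": 0.05,"x": 0,"y": 0,"z": -0.001,"rx": 0,"ry": 0,"rz": 0},{"gripper": 0.05,"x": 0,"y": 0,"z": 0,"rx": 0,"ry": 0,"rz": 0}]}}

```text
clock: 19.37
position: [0.5656, -0.1496, 0.0379]
eef_rot: [[-0.0, 0.011, 1.0], [-0.0, 1.0, -0.011], [-1.0, -0.0, -0.0]]
ft_force: [1.2, -0.3, -1.5]
gripper_width: 0.0569
```

```bash
python3 s.py
```

```text
19.3667 q [ 0.086   0.6411  0.1557  1.8549 -0.1523  0.6572  1.892 ] p [ 0.5656 -0.1496  0.0379] F [ 1.1703 -0.2986 -1.5302] M [-0.0121  0.0595  0.0043] w 0.0569 yaw 89.37744705312396 xax [-0.0001 -0.0001 -1.    ]
```

Emit:
{"method": "step_arm", "body": {"rows": [{"gripper": 0.05,"x": 0,"y": 0,"z": -0.001,"rx": 0,"ry": 0,"rz": 0},{"gripper": 0.05,"x": 0,"y": 0,"z": -0.001,"rx": 0,"ry": 0,"rz": 0},{"gripper": 0.05,"x": 0,"y": 0,"z": 0,"rx": 0,"ry": 0,"rz": 0}]}}

```text
clock: 19.62
position: [0.5657, -0.1496, 0.0361]
eef_rot: [[0.0, 0.011, 1.0], [-0.0, 1.0, -0.011], [-1.0, -0.0, 0.0]]
ft_force: [0.6, -0.2, -0.2]
gripper_width: 0.0571
```

```bash
python3 s.py
```

```text
19.6167 q [ 0.0865  0.644   0.155   1.8552 -0.153   0.6535  1.8925] p [ 0.5657 -0.1496  0.0361] F [ 0.6354 -0.1533 -0.2068] M [ 0.0068 -0.0607 -0.0141] w 0.0571 yaw 89.38048260514535 xax [ 0.0003 -0.0001 -1.    ]
```

Emit:
{"method": "step_arm", "body": {"rows": [{"gripper": 0.05,"x": 0,"y": 0,"z": -0.001,"rx": 0,"ry": 0,"rz": 0},{"gripper": 0.05,"x": 0,"y": 0,"z": -0.001,"rx": 0,"ry": 0,"rz": 0},{"gripper": 0.05,"x": 0,"y": 0,"z": -0.001,"rx": 0,"ry": 0,"rz": 0},{"gripper": 0.05,"x": 0,"y": 0,"z": 0,"rx": 0,"ry": 0,"rz": 0}]}}

```text
clock: 19.95
position: [0.5655, -0.1496, 0.0328]
eef_rot: [[-0.0, 0.011, 1.0], [-0.0, 1.0, -0.011], [-1.0, -0.0, -0.0]]
ft_force: [0.3, 0.1, 0.9]
gripper_width: 0.057
```

Emit:
{"method": "step_arm", "body": {"rows": [{"gripper": 0.05,"x": 0,"y": 0,"z": -0.001,"rx": 0,"ry": 0,"rz": 0},{"gripper": 0.05,"x": 0,"y": 0,"z": -0.0005,"rx": 0,"ry": 0,"rz": 0},{"gripper": 0.05,"x": 0,"y": 0,"z": 0,"rx": 0,"ry": 0,"rz": 0}]}}

```text
clock: 20.2
position: [0.5656, -0.1496, 0.0316]
eef_rot: [[0.0, 0.011, 1.0], [-0.0, 1.0, -0.011], [-1.0, -0.0, 0.0]]
ft_force: [-0.1, 0.2, 2.4]
gripper_width: 0.0567
```

Emit:
{"method": "step_arm", "body": {"rows": [{"gripper": 0.05,"x": 0,"y": 0,"z": -0.0005,"rx": 0,"ry": 0,"rz": 0},{"gripper": 0.05,"x": 0,"y": 0,"z": 0,"rx": 0,"ry": 0,"rz": 0},{"gripper": 0.05,"x": 0,"y": 0,"z": 0,"rx": 0,"ry": 0,"rz": 0}]}}

```text
clock: 20.45
position: [0.5656, -0.1496, 0.0315]
eef_rot: [[0.0, 0.011, 1.0], [0.0, 1.0, -0.011], [-1.0, 0.0, 0.0]]
ft_force: [-4.5, 1.3, 12.4]
gripper_width: 0.0566
```

```bash
python3 s.py
```

```text
20.45 q [ 0.0879  0.6515  0.1533  1.8557 -0.1546  0.6457  1.8938] p [ 0.5656 -0.1496  0.0315] F [-4.538   1.3125 12.4048] M [0.3862 0.9829 0.0316] w 0.0566 yaw 89.3740069326027 xax [ 0.0001  0.     -1.    ]
```

Contact: the cap is on the tray floor. I relieve the load, open, and rise.

Emit:
{"method": "step_arm", "body": {"rows": [{"gripper": 0.05,"x": 0,"y": 0,"z": 0.0006,"rx": 0,"ry": 0,"rz": 0},{"gripper": 0.062,"x": 0,"y": 0,"z": 0,"rx": 0,"ry": 0,"rz": 0},{"gripper": 0.085,"x": 0,"y": 0,"z": 0,"rx": 0,"ry": 0,"rz": 0},{"gripper": 0.085,"x": 0,"y": 0,"z": 0,"rx": 0,"ry": 0,"rz": 0},{"gripper": 0.085,"x": 0,"y": 0,"z": 0,"rx": 0,"ry": 0,"rz": 0},{"gripper": 0.085,"x": 0,"y": 0,"z": 0,"rx": 0,"ry": 0,"rz": 0}], "squeeze": 25}}

```text
clock: 20.95
position: [0.5656, -0.1496, 0.0315]
eef_rot: [[-0.0, 0.011, 1.0], [-0.0, 1.0, -0.011], [-1.0, -0.0, -0.0]]
ft_force: [-0.3, -0.3, -0.6]
gripper_width: 0.0852
```

Emit:
{"method": "step_arm", "body": {"rows": [{"gripper": 0.085,"x": 0,"y": 0,"z": 0.01,"rx": 0,"ry": 0,"rz": 0},{"gripper": 0.085,"x": 0,"y": 0,"z": 0.02,"rx": 0,"ry": 0,"rz": 0},{"gripper": 0.085,"x": 0,"y": 0,"z": 0.03,"rx": 0,"ry": 0,"rz": 0},{"gripper": 0.085,"x": 0,"y": 0,"z": 0.04,"rx": 0,"ry": 0,"rz": 0},{"gripper": 0.085,"x": -0.01,"y": 0,"z": 0.04,"rx": 0,"ry": 0,"rz": 0},{"gripper": 0.085,"x": -0.03,"y": 0,"z": 0.025,"rx": 0,"ry": 0,"rz": 0},{"gripper": 0.085,"x": -0.04,"y": 0,"z": 0,"rx": 0,"ry": 0,"rz": 0},{"gripper": 0.085,"x": -0.04,"y": 0,"z": 0,"rx": 0,"ry": 0,"rz": 0},{"gripper": 0.085,"x": -0.03,"y": 0,"z": 0,"rx": 0,"ry": 0,"rz": 0},{"gripper": 0.085,"x": 0,"y": 0,"z": 0,"rx": 0,"ry": 0,"rz": 0}]}}

```text
clock: 21.78
position: [0.4106, -0.1498, 0.1972]
eef_rot: [[-0.001, 0.013, 1.0], [0.001, 1.0, -0.013], [-1.0, 0.001, -0.001]]
ft_force: [0.7, -1.0, 0.4]
gripper_width: 0.085
```

```bash
python3 s.py
python3 - <<'E'
from h import *
o=grab("i")
cv2.imwrite("pics/i_s.png",np.vstack([o["top"][0][110:300,120:520],o["side"][0][110:350,200:600]])[:,:,::-1])
for n in o:
    im,d,K,T=o[n];hsv=cv2.cvtColor(im,cv2.COLOR_RGB2HSV);P=pts(d,K,T)
    red=(((hsv[...,0]<8)|(hsv[...,0]>172))&(hsv[...,1]>150)&(hsv[...,2]>60))
    q=P[red];q=q[(abs(q[:,0]-.565)<.06)&(abs(q[:,1]+.15)<.06)]
    if len(q): print(n,len(q), q.min(0),q.max(0),q.mean(0))
P=pts(*load("i","top")[1:]);v,u=np.indices(P.shape[:2]);q=P[(P[...,2]>.14)&(P[...,2]<.165)&(u>205)&(u<290)&(v>160)&(v<260)]
print(cv2.minAreaRect(q[:,:2].astype(np.float32)))
E
```

```text
21.7833 q [ 0.0683  0.1574  0.2307  2.1253 -0.0479  0.8647  1.8851] p [ 0.4106 -0.1498  0.1972] F [ 0.6531 -1.0205  0.3636] M [-0.0563 -0.0213  0.0231] w 0.085 yaw 89.24993114401937 xax [-0.0009  0.0009 -1.    ]
top 262 [ 0.53723436 -0.17586471  0.02601739] [ 0.59027096 -0.12042291  0.04131473] [ 0.56424067 -0.14803403  0.03347491]
side 383 [ 0.53848532 -0.18149855  0.00640052] [ 0.59357801 -0.12424273  0.039847  ] [ 0.56523241 -0.15910092  0.03091465]
((0.5294265151023865, 0.20861224830150604), (0.12877464294433594, 0.1883259117603302), 68.0044174194336)
```

View pics/i_s.png

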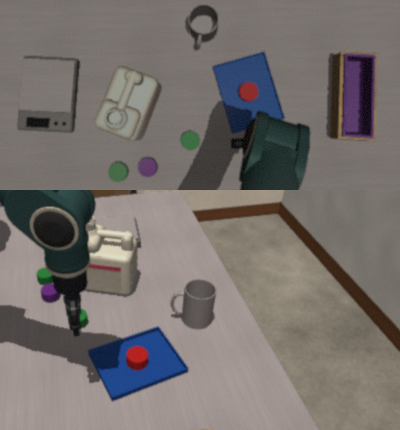

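The cap stands in the middle of the tray, at (248,91) in the top view and (137,357) in the side view, with its top at about 34 mm. The can is bare-necked and unmoved, and the gripper is clear. I hand the job in.

```bash
python3 -c "
from station import manip; print(manip.job_done())"
```

```text
the job is handed in; nothing more can be done
None
```

The red cap is off the can and standing flat, right way up, in the middle of the blue tray. The job was handed in at about 22 s.

- **Unscrewing:** I turned the cap counter-clockwise in two grips, about 589° in all, with the tool following the thread's rise. A slow 4.5 mm test lift showed no downward pull and the cap rising with the jaws, so the thread had let go. I then lifted it straight off.
- **Setting down:** I lowered the cap until it touched the tray floor, then released it. The last 0.5 mm step gave a contact force of about 12 N, which was the highest of my force readings.
- **Cap check:** Both cameras put the cap within about 2 mm of the tray's centre in x. In y the two views differ, because the side view mostly sees the cap's near face. The cap's top reads about 34 mm up, against 35 mm expected for a cap flat on the tray floor.
- **Can check:** The can reads within about 2 mm and 0.5° of where it started, which is within measuring error. Its neck is bare.
- **Surroundings:** The gripper is open and clear of everything. In the last pictures the other items on the bench look unmoved, though I did not measure them.

No check failed or disagreed beyond measuring error.

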